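# Move the spools to the storage rack, keeping their order from the brass post

### The job

Move the four spools from the working rack, the one nearer the robot, to the storage rack behind it, one upright on the middle of each seat. Keep their order, counted from the brass-topped post: the spool that is leftmost at the start (as seen from the robot) goes on the seat next to the post, the second from the left on the next seat, and so on, so that the rightmost ends up farthest from the post. Do not knock any spool over.

Things in the scene. Friction and masses are not known exactly. Their poses are not given: they have to be found in the camera images.
- tall_center (a point): Centre (half-way up, on the axis) of the tall spool, the tallest and slim: a full, upright, solid round spool of 32 mm diameter and 60 mm height, white plastic ends and greyish winding level with them, under 150 g; z is its axis. Free of the seat, not fastened; grasp it from above across its diameter.
- wide_center (a point): Centre (half-way up, on the axis) of the wide spool, the widest and lowest: a full, upright, solid round spool of 50 mm diameter and 34 mm height, white plastic ends and greyish winding level with them, under 150 g; z is its axis. Free of the seat, not fastened; grasp it from above across its diameter.
- medium_center (a point): Centre (half-way up, on the axis) of the medium spool, of middle height and width: a full, upright, solid round spool of 40 mm diameter and 46 mm height, white plastic ends and greyish winding level with them, under 150 g; z is its axis. Free of the seat, not fastened; grasp it from above across its diameter.
- small_center (a point): Centre (half-way up, on the axis) of the small spool, the slimmest and short: a full, upright, solid round spool of 26 mm diameter and 36 mm height, white plastic ends and greyish winding level with them, under 150 g; z is its axis. Free of the seat, not fastened; grasp it from above across its diameter.
- seat_tall: Seat of the working rack under the tall spool at the start, and still there when it is gone: fixed black disc, 58 mm across, 3 mm thick, top 17 mm above the table; origin under its centre, y along the rack to the robot's left, x across it away from the robot. Seats are in a row, in any order, 84 mm apart, with strips 4 mm wide and 6 mm high half-way between.
- seat_wide: Seat of the working rack under the wide spool at the start, and still there when it is gone: fixed black disc, 58 mm across, 3 mm thick, top 17 mm above the table; origin under its centre, y along the rack to the robot's left, x across it away from the robot. Seats are in a row, in any order, 84 mm apart, with strips 4 mm wide and 6 mm high half-way between.
- seat_medium: Seat of the working rack under the medium spool at the start, and still there when it is gone: fixed black disc, 58 mm across, 3 mm thick, top 17 mm above the table; origin under its centre, y along the rack to the robot's left, x across it away from the robot. Seats are in a row, in any order, 84 mm apart, with strips 4 mm wide and 6 mm high half-way between.
- seat_small: Seat of the working rack under the small spool at the start, and still there when it is gone: fixed black disc, 58 mm across, 3 mm thick, top 17 mm above the table; origin under its centre, y along the rack to the robot's left, x across it away from the robot. Seats are in a row, in any order, 84 mm apart, with strips 4 mm wide and 6 mm high half-way between.
- store_rack: Storage rack, the farther: fixed white board 80 (x) by 430 (y) by 14 mm; origin under its centre on the table, y along it to the robot's left, x away from the robot. Four flat black seats 58 mm across, tops 17 mm above the table, at x = 0, y = -126, -42, 42, 126 mm, strips 4 mm wide and 6 mm high on both sides of each. At y = 195 and -195 mm the post and an 18 mm high black stub, either way round.
- post: The brass-topped black post fixed at one end of the storage rack, 195 mm from the rack's middle, at its left or its right end: 16 mm thick (brass top 19 mm), 59 mm high above the board; origin at its foot on the board's top.
Not all that is in view belongs to the job. Leave any orange look-alike of the part that bears wide_center alone.

How it is judged (in metres and radians):
At the end, for the whole second after the job is handed in: Each spool stands upright (within 7 degrees) and at rest on its seat of the storage rack, its centre within 13 mm of the seat's centre along and across the rack and within 5 mm of its standing height; the k-th spool from the left at the start is on the k-th seat from the brass-topped post (((y of each of seat_wide, seat_medium, seat_small in the frame of seat_tall below 0 m and horizontal distance between tall_center and post between 0.056 and 0.0835 m) or (y of seat_wide in the frame of seat_tall above 0 m and y of each of seat_medium, seat_small in the frame of seat_tall below 0 m and horizontal distance between tall_center and post between 0.14 and 0.1675 m) or (y of each of seat_wide, seat_small in the frame of seat_tall below 0 m and y of seat_medium in the frame of seat_tall above 0 m and horizontal distance between tall_center and post between 0.14 and 0.1675 m) or (y of each of seat_wide, seat_medium in the frame of seat_tall below 0 m and y of seat_small in the frame of seat_tall above 0 m and horizontal distance between tall_center and post between 0.14 and 0.1675 m) or (y of each of seat_wide, seat_medium in the frame of seat_tall above 0 m and y of seat_small in the frame of seat_tall below 0 m and horizontal distance between tall_center and post between 0.224 and 0.2515 m) or (y of each of seat_wide, seat_small in the frame of seat_tall above 0 m and y of seat_medium in the frame of seat_tall below 0 m and horizontal distance between tall_center and post between 0.224 and 0.2515 m) or (y of seat_wide in the frame of seat_tall below 0 m and y of each of seat_medium, seat_small in the frame of seat_tall above 0 m and horizontal distance between tall_center and post between 0.224 and 0.2515 m) or (y of each of seat_wide, seat_medium, seat_small in the frame of seat_tall above 0 m and horizontal distance between tall_center and post between 0.308 and 0.3355 m)) and x of tall_center in the frame of store_rack between -0.013 and 0.013 m and z of tall_center in the frame of store_rack between 0.042 and 0.052 m and angle between each of tall_center, wide_center, medium_center, small_center's own z axis and vertical below 0.12 rad and linear speed of each of tall, wide, medium, small below 0.02 m/s and angular speed of each of tall, wide, medium, small below 0.2 rad/s and ((y of each of seat_tall, seat_medium, seat_small in the frame of seat_wide below 0 m and horizontal distance between wide_center and post between 0.056 and 0.0835 m) or (y of seat_tall in the frame of seat_wide above 0 m and y of each of seat_medium, seat_small in the frame of seat_wide below 0 m and horizontal distance between wide_center and post between 0.14 and 0.1675 m) or (y of each of seat_tall, seat_small in the frame of seat_wide below 0 m and y of seat_medium in the frame of seat_wide above 0 m and horizontal distance between wide_center and post between 0.14 and 0.1675 m) or (y of each of seat_tall, seat_medium in the frame of seat_wide below 0 m and y of seat_small in the frame of seat_wide above 0 m and horizontal distance between wide_center and post between 0.14 and 0.1675 m) or (y of each of seat_tall, seat_medium in the frame of seat_wide above 0 m and y of seat_small in the frame of seat_wide below 0 m and horizontal distance between wide_center and post between 0.224 and 0.2515 m) or (y of each of seat_tall, seat_small in the frame of seat_wide above 0 m and y of seat_medium in the frame of seat_wide below 0 m and horizontal distance between wide_center and post between 0.224 and 0.2515 m) or (y of seat_tall in the frame of seat_wide below 0 m and y of each of seat_medium, seat_small in the frame of seat_wide above 0 m and horizontal distance between wide_center and post between 0.224 and 0.2515 m) or (y of each of seat_tall, seat_medium, seat_small in the frame of seat_wide above 0 m and horizontal distance between wide_center and post between 0.308 and 0.3355 m)) and x of wide_center in the frame of store_rack between -0.013 and 0.013 m and z of wide_center in the frame of store_rack between 0.029 and 0.039 m and ((y of each of seat_tall, seat_wide, seat_small in the frame of seat_medium below 0 m and horizontal distance between medium_center and post between 0.056 and 0.0835 m) or (y of seat_tall in the frame of seat_medium above 0 m and y of each of seat_wide, seat_small in the frame of seat_medium below 0 m and horizontal distance between medium_center and post between 0.14 and 0.1675 m) or (y of each of seat_tall, seat_small in the frame of seat_medium below 0 m and y of seat_wide in the frame of seat_medium above 0 m and horizontal distance between medium_center and post between 0.14 and 0.1675 m) or (y of each of seat_tall, seat_wide in the frame of seat_medium below 0 m and y of seat_small in the frame of seat_medium above 0 m and horizontal distance between medium_center and post between 0.14 and 0.1675 m) or (y of each of seat_tall, seat_wide in the frame of seat_medium above 0 m and y of seat_small in the frame of seat_medium below 0 m and horizontal distance between medium_center and post between 0.224 and 0.2515 m) or (y of each of seat_tall, seat_small in the frame of seat_medium above 0 m and y of seat_wide in the frame of seat_medium below 0 m and horizontal distance between medium_center and post between 0.224 and 0.2515 m) or (y of seat_tall in the frame of seat_medium below 0 m and y of each of seat_wide, seat_small in the frame of seat_medium above 0 m and horizontal distance between medium_center and post between 0.224 and 0.2515 m) or (y of each of seat_tall, seat_wide, seat_small in the frame of seat_medium above 0 m and horizontal distance between medium_center and post between 0.308 and 0.3355 m)) and x of medium_center in the frame of store_rack between -0.013 and 0.013 m and z of medium_center in the frame of store_rack between 0.035 and 0.045 m and ((y of each of seat_tall, seat_wide, seat_medium in the frame of seat_small below 0 m and horizontal distance between small_center and post between 0.056 and 0.0835 m) or (y of seat_tall in the frame of seat_small above 0 m and y of each of seat_wide, seat_medium in the frame of seat_small below 0 m and horizontal distance between small_center and post between 0.14 and 0.1675 m) or (y of each of seat_tall, seat_medium in the frame of seat_small below 0 m and y of seat_wide in the frame of seat_small above 0 m and horizontal distance between small_center and post between 0.14 and 0.1675 m) or (y of each of seat_tall, seat_wide in the frame of seat_small below 0 m and y of seat_medium in the frame of seat_small above 0 m and horizontal distance between small_center and post between 0.14 and 0.1675 m) or (y of each of seat_tall, seat_wide in the frame of seat_small above 0 m and y of seat_medium in the frame of seat_small below 0 m and horizontal distance between small_center and post between 0.224 and 0.2515 m) or (y of each of seat_tall, seat_medium in the frame of seat_small above 0 m and y of seat_wide in the frame of seat_small below 0 m and horizontal distance between small_center and post between 0.224 and 0.2515 m) or (y of seat_tall in the frame of seat_small below 0 m and y of each of seat_wide, seat_medium in the frame of seat_small above 0 m and horizontal distance between small_center and post between 0.224 and 0.2515 m) or (y of each of seat_tall, seat_wide, seat_medium in the frame of seat_small above 0 m and horizontal distance between small_center and post between 0.308 and 0.3355 m)) and x of small_center in the frame of store_rack between -0.013 and 0.013 m and z of small_center in the frame of store_rack between 0.03 and 0.04 m); the robot touches nothing.
It fails at once if a spool is knocked over (tilted more than 57 degrees) (angle between any of tall_center, wide_center, medium_center, small_center's own z axis and vertical above 1 rad).
It also fails if it takes over 90 s, if anything falls off the work surface, if the arm or the gripper's body presses on something with over 40 N, if the wrist force passes 120 N, or if a joint passes its speed limit or range.

### The arm

A 6-joint arm with a two-finger parallel gripper is mounted at the origin on the work surface. World frame = base frame: x ahead of the robot, y to its left, z up, the work surface at z = 0. Lengths are in mm, angles in rad, forces in N, time in s.
With the tool pointing down it reaches from about 300 to 775 mm from the base axis. Payload 14.6 kg.
Tool frame: the origin (TCP) lies on the front face of the gripper's body, between the roots of the fingers; the fingertips stand 97 mm ahead of it and the grasp point (between the pads) lies 78 mm ahead of it; z points along the fingers, y is the line along which they close (so a half turn about z gives the same grasp; the last joint's range is limited). The gripper opens to 94 mm and grips with 3 to 60 N. Pads are 16 mm wide; open, the fingers measure 119 mm over their backs; the gripper's body (75 mm by 177 mm) begins 78 mm behind the grasp point.
Start: joints at [1.058, 0.3, 1.521, -0, 1.321, -0.067], TCP at [237.145, 496.238, 302.646] pointing down, gripper open.
Joint ranges: [-3.03, 3.03], [-0.79, 2.21], [0.23, 2.52], [-1.04, 4.18], [0, 3.07], [-2.55, 2.55]. Speed limits (rad/s): [2.22, 2.22, 2.57, 3.14, 3.14, 3.14].

### API

Orientations are given as [roll, pitch, yaw] about the fixed x, y, z axes, in that order (R = Rz(yaw) Ry(pitch) Rx(roll)).
In Python, from cell import * gives the robot as it stands.
- The arm moves only by the tool carry_out, never from a script. Its arguments are lists of equal length, an entry for each row: "slide": the shift along the world's x, y, z scaled (see below), a list of three; "dr": the turn, a rotation vector about the world's x, y, z scaled (see below), a list of three; "gripper": the opening in per cent of the stroke, from 0 (shut) to 100 (fully open). A call has 1 to 10 rows; each row is the pose to reach, as a shift and turn from the pose commanded when the call began, turning the shorter way round; what a row does not reach only later rows make up. The controller multiplies each number of a shift by 0.25 m and each number of a turn by 360 degrees. A row lasts 1/12 s, in which the tool goes at most 41.7 mm and 7.16 degrees, less where a joint would pass 70% of its speed; a pose out of reach is approached as far as the arm can. A call with a number of a shift or a turn outside -1 to 1 is refused whole. A call with a gripper value outside its range is refused whole. The fingers move at their own pace and stop on an object; "newtons" is the grip in N (left out, the last holds). Time passes only in rows, so rows that repeat a pose let the fingers close. It gives the time, the measured TCP pose, the force, the opening and the grip force at its end, in the units of the state.
- read_state(): the state, without advancing time (a new reading comes with each control period).
- camera(name): name is "scene" or "top" or "wrist"; returns the picture (420x560x3 uint8, red, green, blue); there is no depth.
- camera_model(name): a dict with "vfov" (degrees; the focal length in pixels is half the picture's height over the tangent of half this angle, whatever the lens; pixels are square), "cx", "cy" (the principal point, pixels), "R" (3x3) and "t" (3): a world point X has camera coordinates R X + t. Camera axes: x right, y down, z forward; pixel columns grow to the right and rows downward; lengths in mm; the calibration is good to about 2 mm. The wrist camera is an equidistant fisheye: a pixel r from the principal point sees the ray r / f radians off the axis. A picture is of the moment at which its call begins: read the wrist's pose just before it. camera_model takes no time and is no camera call; for the wrist camera it gives the pose at the moment of the call.
- sign_off(): hands the job in; it is judged then, once.
The state is a dict: "clock": time; "joints": joint angles; "qd": joint speeds; "effort": joint torques, N m; "eef_pos": TCP position; "eef_rot": TCP orientation; "wrist_force": force on the tool from outside, world axes, zero at the start; "moment": the same for the moment, N m; "finger_gap": finger opening in mm; "finger_force": force on a finger pad.
Only numpy, scipy, OpenCV 4.12 (cv2) and the standard library are available. Lean on these libraries where they do the work, as an engineer would, in place of code of your own. Each camera call takes 0.05 s, during which the arm holds its last target. There are 200 camera calls.

## Working session

There is one attempt and no reset: what is moved stays moved. The work goes in short steps, Python scripts to look and compute and a tool call to move; the robot and the scene stay as the last step left them, time stands still between calls to the robot, and variables do not carry over. Pictures are saved under pics/ and viewed, at most 14 in all, crops included, and the job is handed in when it is done.

Besides the shell and the picture viewer there is one more tool, called after "Emit:" as name(argument=value, ...) on one line, values as JSON. carry_out: Moves the arm, as the interface text tells. Its arguments: {"type":"object","properties":{"slide":{"type":"array","items":{"type":"array","items":{"type":"number","minimum":-1,"maximum":1}}},"dr":{"type":"array","items":{"type":"array","items":{"type":"number","minimum":-1,"maximum":1}}},"gripper":{"type":"array","items":{"type":"number"}},"newtons":{"type":"number"}},"required":["slide","dr","gripper"]}

```bash
mkdir -p pics; python3 - <<'E'
from cell import *
import cv2
for n in("top","scene"):
    cv2.imwrite(f"pics/{n}0.png",camera(n)[:,:,::-1]); m=camera_model(n); print(n,m)
print(read_state())
E
```

```text
top {'vfov': 42.97160365860221, 'cx': 281.06683912764055, 'cy': 209.25828126818, 'R': array([[-0.00644217, -0.99994858,  0.00783205],
       [-0.99149681,  0.00536934, -0.1300202 ],
       [ 0.12997146, -0.00860306, -0.99148041]]), 't': array([ -9.10624716, 492.23107808, 938.75414324])}
scene {'vfov': 50.347707717106864, 'cx': 278.37099709642416, 'cy': 210.45565016106855, 'R': array([[-0.64940088,  0.76033947, -0.01274309],
       [ 0.55904384,  0.46598168, -0.68580686],
       [-0.51550798, -0.45248753, -0.72767201]]), 't': array([ 343.23045031, -235.63552001,  971.20778207])}
{'clock': 0.1, 'joints': array([ 1.05840868e+00,  3.00388534e-01,  1.52150629e+00,  1.35743473e-05,
        1.32068906e+00, -6.66014685e-02]), 'qd': array([-0.00129808, -0.00111943, -0.00143906, -0.00074245, -0.00099564,
       -0.00121457]), 'effort': array([ 1.90215571e-03, -5.32645226e+01, -3.53283584e+01,  7.10298331e-02,
        2.34896585e-02, -3.88178023e-05]), 'eef_pos': array([237.07892671, 496.13440484, 302.16320899]), 'eef_rot': array([-3.14060450e+00, -7.90878701e-05,  2.69580307e+00]), 'wrist_force': array([ 0.31530506, -0.4286131 ,  0.11033976]), 'moment': array([-0.00945647,  0.00764788, -0.0346323 ]), 'finger_force': 0.0, 'finger_gap': 93.95459106541028}
```

View pics/top0.png

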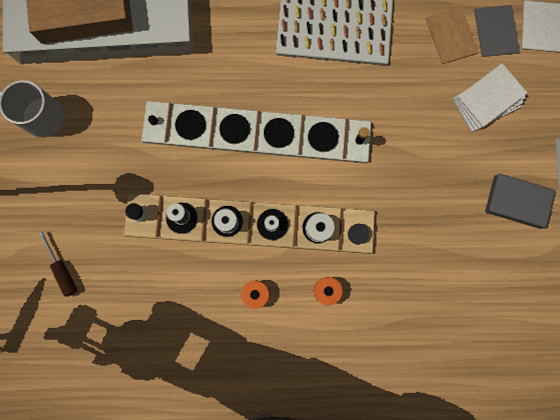

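View pics/scene0.png

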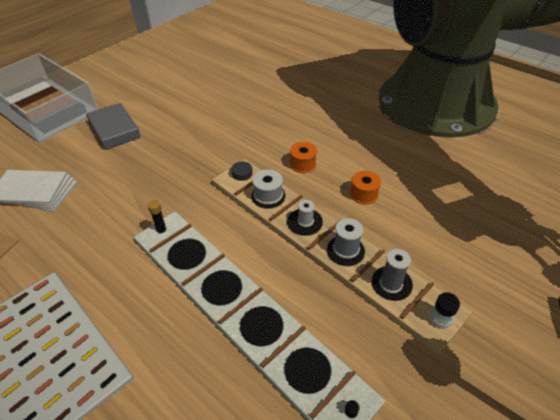

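Candidates, as seen in the top view:
- **Spools:** tall (181,214), medium (227,221), small (272,224) and wide (320,228). These are white and stand on the tan rack.
- **Decoys to leave alone:** orange spools at (255,294) and (328,291), and a black knob at the left end of the tan rack (135,212).
- **Post:** brass-topped at (364,137), at the right end of the white rack. The stub is at (153,120).

Next is a close crop to check this.

```bash
cat > h.py <<'E'
from cell import *
import numpy as np, cv2
def ray(n,u,v,z,m=None):
    m=m or camera_model(n); f=210/np.tan(np.radians(m["vfov"]/2)); R=np.array(m["R"]); t=np.array(m["t"])
    x,y=(u-m["cx"]),(v-m["cy"])
    if n=="wrist":
        r=np.hypot(x,y); a=r/f; d=np.array([np.sin(a)*x/max(r,1e-9),np.sin(a)*y/max(r,1e-9),np.cos(a)])
    else: d=np.array([x/f,y/f,1])
    d=R.T@d; c=-R.T@t
    return c+d*(z-c[2])/d[2]
E
python3 - <<'E'
from h import *
im=cv2.imread("pics/top0.png")
g=im.max(2)
_,l,s,c=cv2.connectedComponentsWithStats((g[90:170,120:390]<45).astype('uint8'))
for i in range(1,len(s)):
    if s[i,4]>40: p=c[i]+[120,90]; print("dark",s[i],p.round(1),ray("top",*p,17).round(1))
for n,p,z in(("tall",(181,214),77),("med",(227,221),63),("small",(272,224),53),("wide",(320,228),51),("post",(364,133),73),("wrackpost",(134,212),60),("wrackR",(359,233),17)): print(n,ray("top",*p,z).round(1))
cv2.imwrite("pics/c1.png",cv2.resize(im[90:255,120:385],None,fx=3,fy=3,interpolation=cv2.INTER_CUBIC))
E
```

```text
dark [ 55  20  31  30 691] [190.1 124.2] [656.8 158.3  17. ]
dark [100  24  30  29 688] [234.3 128.3] [648.6  74.9  17. ]
dark [29 26  9  9 64] [152.9 119.8] [665.6 228.6  17. ]
dark [144  28  30  29 689] [278.6 132.4] [640.3  -8.5  17. ]
dark [188  32  30  29 684] [322.9 136.4] [632.1 -91.8  17. ]
dark [236  45  10   9  53] [359.5 139.7] [ 625.4 -160.6   17. ]
tall [479.  161.6  77. ]
med [467.9  83.3  63. ]
small [463.2   4.4  53. ]
wide [455.7 -80.8  51. ]
post [ 622.8 -160.    73. ]
wrackpost [485.1 247.4  60. ]
wrackR [ 449.3 -155.3   17. ]
```

View pics/c1.png

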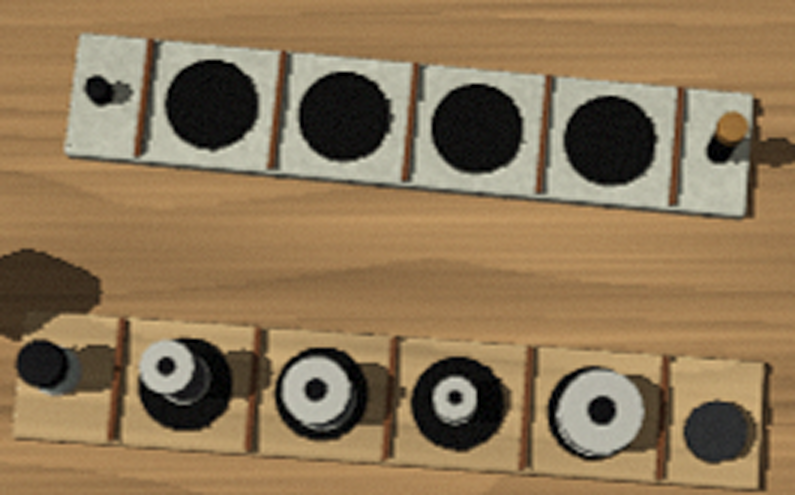

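The crop confirms it. From left to right the spools are tall (crop 166,367), medium (316,390), small (455,398) and wide (602,410), and the brass post is at the right end (732,127). So the order reverses: tall goes to the right-hand seat and wide to the left-hand one.

```bash
python3 - <<'E'
from h import *
P=lambda u,v:(120+u/3-.33,90+v/3-.33)
for n,a,z,b in(("tall",(166.5,367),77,(185,385)),("med",(316,390),63,(321,394)),("small",(455,398),53,(458,404)),("wide",(602,410),51,(597,413))):
    print(n,ray("top",*P(*a),z).round(1),"seat",ray("top",*P(*b),17).round(1))
E
```

```text
tall [482.5 171.7  77. ] seat [478.9 171.6  17. ]
med [470.2  86.8  63. ] seat [472.9  88.2  17. ]
small [466.1   5.6  53. ] seat [466.2   4.1  17. ]
wide [458.7 -81.5  51. ] seat [460.2 -81.2  17. ]
```

Emit:
carry_out(slide=[[0.16,-0.16,0],[0.32,-0.32,0],[0.44,-0.48,0],[0.6,-0.64,0],[0.76,-0.8,0],[0.9,-1,0],[0.9,-1,0],[0.9,-1,0],[0.9,-1,0],[0.9,-1,0]], dr=[[0,0,-0.02],[0,0,-0.04],[0,0,-0.06],[0,0,-0.08],[0,0,-0.1],[0,0,-0.12],[0,0,-0.14],[0,0,-0.16],[0,0,-0.18],[0,0,-0.195]], gripper=[100,100,100,100,100,100,100,100,100,100])

```text
clock: 0.93
eef_pos: [463.5, 244.1, 302.2]
eef_rot: [-3.141, 0.0, 1.46]
wrist_force: [0.2, 0.2, -0.2]
finger_gap: 94.0
finger_force: 0.0
```

Emit:
carry_out(slide=[[0.04,-0.14,0],[0.078,-0.298,0],[0.078,-0.298,0],[0.078,-0.298,0],[0.078,-0.298,0]], dr=[[0,0,0],[0,0,0],[0,0,0],[0,0,0],[0,0,0]], gripper=[100,100,100,100,100])

```text
clock: 1.35
eef_pos: [481.6, 171.9, 302.5]
eef_rot: [-3.141, -0.0, 1.47]
wrist_force: [-0.3, -0.2, -1.0]
finger_gap: 94.3
finger_force: 0.0
```

```bash
python3 - <<'E'
from h import *
s=read_state(); print(s["eef_pos"],s["eef_rot"]); m=camera_model("wrist"); np.save("m1.npy",m,allow_pickle=True)
cv2.imwrite("pics/w1.png",camera("wrist")[:,:,::-1]); print(m)
E
```

```text
[481.56680303 171.91104795 302.53044859] [-3.14123098e+00 -8.23986645e-05  1.46998027e+00]
{'vfov': 65.70646984690485, 'cx': 281.02700409687986, 'cy': 212.60765497213504, 'R': array([[ 9.94913711e-01, -1.00730618e-01,  2.22247669e-04],
       [-9.76844530e-02, -9.64283613e-01,  2.46200855e-01],
       [-2.45856544e-02, -2.44970316e-01, -9.69218804e-01]]), 't': array([-461.27172244,  186.5307589 ,  444.19354258])}
```

View pics/w1.png

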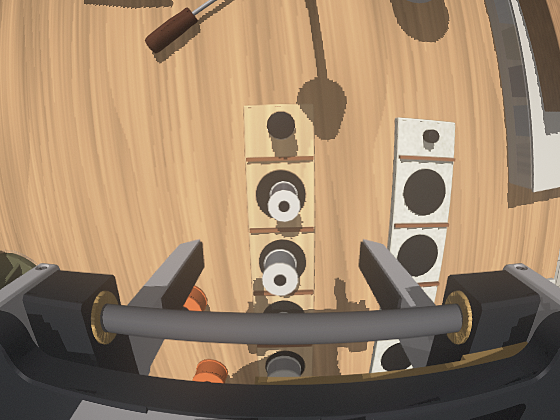

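The wrist view shows the tall spool's top hole at (284,206), the medium's at (280,280), and the two leftmost storage seats at (424,192) and (417,256).

```bash
python3 - <<'E'
from h import *
m=np.load("m1.npy",allow_pickle=True).item()
for n,p,z in(("tall",(284,206),77),("med",(280,280),63),("st1",(424.5,192),17),("st2",(417,256),17)): print(n,ray("wrist",*p,z,m).round(1))
E
```

```text
tall [483.8 170.7  77. ]
med [471.1  85.3  63. ]
st1 [656.9 157.5  17. ]
st2 [648.1  73.9  17. ]
```

The wrist and top measurements agree to within 2 mm. Grasping tall.

Emit:
carry_out(slide=[[0.005,-0.003,-0.15],[0.005,-0.003,-0.3],[0.005,-0.003,-0.45],[0.005,-0.003,-0.55],[0.005,-0.003,-0.65],[0.005,-0.003,-0.7],[0.005,-0.003,-0.7],[0.005,-0.003,-0.7]], dr=[[0,0,0],[0,0,0],[0,0,0],[0,0,0],[0,0,0],[0,0,0],[0,0,0],[0,0,0]], gripper=[100,100,100,100,100,100,100,100])

```text
clock: 2.07
eef_pos: [482.6, 171.9, 127.6]
eef_rot: [-3.141, 0.0, 1.472]
wrist_force: [0.4, 0.9, -0.2]
finger_gap: 93.8
finger_force: 0.0
```

Emit:
carry_out(slide=[[0,0,0],[0,0,0],[0,0,0],[0,0,0],[0,0,0],[0,0,0],[0,0,0],[0,0,0],[0,0,0],[0,0,0]], dr=[[0,0,0],[0,0,0],[0,0,0],[0,0,0],[0,0,0],[0,0,0],[0,0,0],[0,0,0],[0,0,0],[0,0,0]], gripper=[60,40,30,25,20,20,20,20,20,20], newtons=20)

```text
clock: 2.9
eef_pos: [482.9, 171.0, 127.7]
eef_rot: [3.142, -0.0, 1.471]
wrist_force: [-0.0, -0.0, 0.1]
finger_gap: 31.8
finger_force: 20.0
```

Emit:
carry_out(slide=[[0,0,0.06],[0,0,0.2],[0,0,0.35],[0.05,-0.05,0.42],[0.15,-0.18,0.42],[0.26,-0.31,0.42],[0.36,-0.44,0.42],[0.46,-0.57,0.42],[0.54,-0.7,0.42],[0.598,-0.8,0.42]], dr=[[0,0,0],[0,0,0],[0,0,0],[0,0,0],[0,0,0],[0,0,0],[0,0,0],[0,0,0],[0,0,0],[0,0,0]], gripper=[20,20,20,20,20,20,20,20,20,20])

```text
clock: 3.73
eef_pos: [633.5, -31.7, 232.2]
eef_rot: [-3.141, 0.0, 1.469]
wrist_force: [0.1, 0.5, -0.4]
finger_gap: 31.9
finger_force: 20.0
```

Emit:
carry_out(slide=[[0,-0.13,0],[0,-0.252,0],[0,-0.252,0],[0,-0.252,-0.1],[0,-0.252,-0.22],[0,-0.252,-0.33],[0,-0.252,-0.4],[0,-0.252,-0.4],[0,-0.252,-0.4],[0,-0.252,-0.4]], dr=[[0,0,0],[0,0,0],[0,0,0],[0,0,0],[0,0,0],[0,0,0],[0,0,0],[0,0,0],[0,0,0],[0,0,0]], gripper=[20,20,20,20,20,20,20,20,20,20])

```text
clock: 4.57
eef_pos: [632.9, -91.8, 134.1]
eef_rot: [3.14, 0.0, 1.471]
wrist_force: [1.3, -0.5, 0.0]
finger_gap: 31.8
finger_force: 20.0
```

Emit:
carry_out(slide=[[0,0,-0.012],[0,0,-0.018],[0,0,-0.018],[0,0,-0.018],[0,0,-0.018]], dr=[[0,0,0],[0,0,0],[0,0,0],[0,0,0],[0,0,0]], gripper=[20,20,20,20,20])

```text
clock: 4.98
eef_pos: [632.4, -92.0, 128.4]
eef_rot: [3.141, 0.0, 1.471]
wrist_force: [-0.5, 0.4, -0.9]
finger_gap: 31.8
finger_force: 20.0
```

Emit:
carry_out(slide=[[0,0,0],[0,0,0],[0,0,0],[0,0,0],[0,0,0],[0,0,0],[0,0,0.15],[0,0,0.3],[0,0,0.45],[0,0,0.5]], dr=[[0,0,0],[0,0,0],[0,0,0],[0,0,0],[0,0,0],[0,0,0],[0,0,0],[0,0,0],[0,0,0],[0,0,0]], gripper=[45,60,80,100,100,100,100,100,100,100])

```text
clock: 5.82
eef_pos: [633.3, -92.2, 259.3]
eef_rot: [3.134, 0.001, 1.471]
wrist_force: [-0.5, 1.0, 0.8]
finger_gap: 92.9
finger_force: 0.0
```

Emit:
carry_out(slide=[[-0.1,0.11,0],[-0.2,0.22,0],[-0.3,0.33,0],[-0.4,0.44,0],[-0.5,0.55,0],[-0.6,0.66,0],[-0.648,0.712,0],[-0.648,0.712,0],[-0.648,0.712,-0.05],[-0.648,0.712,-0.1]], dr=[[0,0,0],[0,0,0],[0,0,0],[0,0,0],[0,0,0],[0,0,0],[0,0,0],[0,0,0],[0,0,0],[0,0,0]], gripper=[100,100,100,100,100,100,100,100,100,100])

```text
clock: 6.65
eef_pos: [470.9, 85.9, 228.3]
eef_rot: [3.14, -0.0, 1.471]
wrist_force: [0.2, -0.2, -0.3]
finger_gap: 94.2
finger_force: 0.0
```

Emit:
carry_out(slide=[[0,0,-0.1],[0,0,-0.2],[0,0,-0.3],[0,0,-0.4],[0,0,-0.424],[0,0,-0.424],[0,0,-0.424]], dr=[[0,0,0],[0,0,0],[0,0,0],[0,0,0],[0,0,0],[0,0,0],[0,0,0]], gripper=[100,100,100,100,100,100,100])

```text
clock: 7.23
eef_pos: [471.0, 85.8, 122.8]
eef_rot: [3.141, -0.0, 1.47]
wrist_force: [-0.8, -0.4, 0.4]
finger_gap: 93.8
finger_force: 0.0
```

Emit:
carry_out(slide=[[0,0,0],[0,0,0],[0,0,0],[0,0,0],[0,0,0],[0,0,0],[0,0,0],[0,0,0],[0,0,0]], dr=[[0,0,0],[0,0,0],[0,0,0],[0,0,0],[0,0,0],[0,0,0],[0,0,0],[0,0,0],[0,0,0]], gripper=[65,50,35,30,30,30,30,30,30])

```text
clock: 7.98
eef_pos: [470.4, 86.0, 122.2]
eef_rot: [3.142, 0.0, 1.471]
wrist_force: [-1.1, -0.3, 1.0]
finger_gap: 39.8
finger_force: 20.0
```

Emit:
carry_out(slide=[[0,0,0.06],[0,0,0.2],[0,0,0.35],[0.08,-0.04,0.42],[0.22,-0.12,0.42],[0.36,-0.2,0.42],[0.5,-0.28,0.42],[0.62,-0.35,0.42],[0.68,-0.378,0.42],[0.68,-0.378,0.42]], dr=[[0,0,0],[0,0,0],[0,0,0],[0,0,0],[0,0,0],[0,0,0],[0,0,0],[0,0,0],[0,0,0],[0,0,0]], gripper=[30,30,30,30,30,30,30,30,30,30])

```text
clock: 8.82
eef_pos: [642.2, -10.4, 226.0]
eef_rot: [-3.141, 0.0, 1.469]
wrist_force: [-0.2, -0.4, -0.4]
finger_gap: 39.7
finger_force: 20.0
```

Emit:
carry_out(slide=[[0,0,-0.05],[0,0,-0.15],[0,0,-0.25],[0,0,-0.34],[0,0,-0.39],[0,0,-0.4],[0,0,-0.41],[0,0,-0.418],[0,0,-0.418],[0,0,-0.418]], dr=[[0,0,0],[0,0,0],[0,0,0],[0,0,0],[0,0,0],[0,0,0],[0,0,0],[0,0,0],[0,0,0],[0,0,0]], gripper=[30,30,30,30,30,30,30,30,30,30])

```text
clock: 9.65
eef_pos: [640.7, -8.5, 123.7]
eef_rot: [3.14, -0.0, 1.471]
wrist_force: [0.1, 0.3, -0.7]
finger_gap: 39.5
finger_force: 20.0
```

Emit:
carry_out(slide=[[0,0,0],[0,0,0],[0,0,0],[0,0,0],[0,0,0],[0,0,0],[0,0,0.15],[0,0,0.3],[0,0,0.45],[0,0,0.5]], dr=[[0,0,0],[0,0,0],[0,0,0],[0,0,0],[0,0,0],[0,0,0],[0,0,0],[0,0,0],[0,0,0],[0,0,0]], gripper=[50,65,80,100,100,100,100,100,100,100])

```text
clock: 10.48
eef_pos: [641.4, -8.5, 253.8]
eef_rot: [3.134, -0.0, 1.471]
wrist_force: [0.1, 0.1, 1.4]
finger_gap: 93.7
finger_force: 0.0
```

Emit:
carry_out(slide=[[-0.13,0.01,0],[-0.26,0.02,0],[-0.39,0.03,0],[-0.52,0.04,0],[-0.64,0.05,0],[-0.697,0.056,0],[-0.697,0.056,0],[-0.697,0.056,0],[-0.697,0.056,-0.05],[-0.697,0.056,-0.11]], dr=[[0,0,0],[0,0,0],[0,0,0],[0,0,0],[0,0,0],[0,0,0],[0,0,0],[0,0,0],[0,0,0],[0,0,0]], gripper=[100,100,100,100,100,100,100,100,100,100])

```text
clock: 11.32
eef_pos: [467.6, 5.3, 220.5]
eef_rot: [3.139, -0.0, 1.47]
wrist_force: [0.3, -0.8, 0.5]
finger_gap: 93.9
finger_force: 0.0
```

Emit:
carry_out(slide=[[0,0,-0.1],[0,0,-0.2],[0,0,-0.3],[0,0,-0.38],[0,0,-0.4],[0,0,-0.4],[0,0,-0.4]], dr=[[0,0,0],[0,0,0],[0,0,0],[0,0,0],[0,0,0],[0,0,0],[0,0,0]], gripper=[100,100,100,100,100,100,100])

```text
clock: 11.9
eef_pos: [467.0, 5.4, 120.6]
eef_rot: [3.141, -0.0, 1.47]
wrist_force: [-0.0, -0.6, 0.3]
finger_gap: 93.7
finger_force: 0.0
```

Emit:
carry_out(slide=[[0,0,0],[0,0,0],[0,0,0],[0,0,0],[0,0,0],[0,0,0],[0,0,0],[0,0,0],[0,0,0],[0,0,0]], dr=[[0,0,0],[0,0,0],[0,0,0],[0,0,0],[0,0,0],[0,0,0],[0,0,0],[0,0,0],[0,0,0],[0,0,0]], gripper=[60,40,30,20,15,15,15,15,15,15])

```text
clock: 12.73
eef_pos: [466.1, 5.5, 120.1]
eef_rot: [-3.142, -0.0, 1.471]
wrist_force: [0.2, 0.9, -0.5]
finger_gap: 30.4
finger_force: 0.0
```

Emit:
carry_out(slide=[[0,0,0],[0,0,0],[0,0,0],[0,0,0],[0,0,0]], dr=[[0,0,0],[0,0,0],[0,0,0],[0,0,0],[0,0,0]], gripper=[15,15,15,15,15])

```text
clock: 13.15
eef_pos: [466.1, 5.5, 120.1]
eef_rot: [-3.142, -0.0, 1.471]
wrist_force: [-0.5, -0.4, -0.1]
finger_gap: 25.9
finger_force: 20.0
```

Emit:
carry_out(slide=[[0,0,0.06],[0,0,0.2],[0,0,0.35],[0.1,0.04,0.42],[0.23,0.09,0.42],[0.37,0.14,0.42],[0.51,0.19,0.42],[0.64,0.24,0.42],[0.729,0.276,0.42],[0.729,0.276,0.42]], dr=[[0,0,0],[0,0,0],[0,0,0],[0,0,0],[0,0,0],[0,0,0],[0,0,0],[0,0,0],[0,0,0],[0,0,0]], gripper=[15,15,15,15,15,15,15,15,15,15])

```text
clock: 13.98
eef_pos: [650.7, 76.0, 223.9]
eef_rot: [-3.141, -0.0, 1.472]
wrist_force: [-1.1, -0.2, -0.4]
finger_gap: 25.6
finger_force: 20.0
```

Emit:
carry_out(slide=[[0,0,-0.05],[0,0,-0.15],[0,0,-0.25],[0,0,-0.34],[0,0,-0.39],[0,0,-0.4],[0,0,-0.41],[0,0,-0.418],[0,0,-0.418],[0,0,-0.418]], dr=[[0,0,0],[0,0,0],[0,0,0],[0,0,0],[0,0,0],[0,0,0],[0,0,0],[0,0,0],[0,0,0],[0,0,0]], gripper=[15,15,15,15,15,15,15,15,15,15])

```text
clock: 14.82
eef_pos: [648.7, 74.5, 121.7]
eef_rot: [3.14, -0.0, 1.471]
wrist_force: [-0.8, -0.3, 0.1]
finger_gap: 25.5
finger_force: 20.0
```

Emit:
carry_out(slide=[[0,0,0],[0,0,0],[0,0,0],[0,0,0],[0,0,0],[0,0,0],[0,0,0.15],[0,0,0.3],[0,0,0.45],[0,0,0.5]], dr=[[0,0,0],[0,0,0],[0,0,0],[0,0,0],[0,0,0],[0,0,0],[0,0,0],[0,0,0],[0,0,0],[0,0,0]], gripper=[35,50,70,100,100,100,100,100,100,100])

```text
clock: 15.65
eef_pos: [649.3, 74.6, 251.9]
eef_rot: [3.134, -0.001, 1.471]
wrist_force: [0.4, 0.1, 1.0]
finger_gap: 89.2
finger_force: 0.0
```

Emit:
carry_out(slide=[[-0.11,-0.09,0],[-0.22,-0.18,0],[-0.33,-0.27,0],[-0.44,-0.36,0],[-0.55,-0.45,0],[-0.66,-0.54,0],[-0.757,-0.624,0],[-0.757,-0.624,0],[-0.757,-0.624,0],[-0.757,-0.624,-0.05]], dr=[[0,0,0],[0,0,0],[0,0,0],[0,0,0],[0,0,0],[0,0,0],[0,0,0],[0,0,0],[0,0,0],[0,0,0]], gripper=[100,100,100,100,100,100,100,100,100,100])

```text
clock: 16.48
eef_pos: [460.2, -81.6, 234.9]
eef_rot: [3.138, 0.0, 1.47]
wrist_force: [0.3, -0.1, 1.0]
finger_gap: 94.2
finger_force: 0.0
```

Emit:
carry_out(slide=[[0,0,-0.1],[0,0,-0.2],[0,0,-0.3],[0,0,-0.4],[0,0,-0.45],[0,0,-0.46],[0,0,-0.46],[0,0,-0.46]], dr=[[0,0,0],[0,0,0],[0,0,0],[0,0,0],[0,0,0],[0,0,0],[0,0,0],[0,0,0]], gripper=[100,100,100,100,100,100,100,100])

```text
clock: 17.15
eef_pos: [459.8, -81.3, 118.7]
eef_rot: [3.141, 0.0, 1.471]
wrist_force: [0.8, -0.1, -0.8]
finger_gap: 94.0
finger_force: 0.0
```

Emit:
carry_out(slide=[[0,0,0],[0,0,0],[0,0,0],[0,0,0],[0,0,0],[0,0,0],[0,0,0],[0,0,0],[0,0,0],[0,0,0]], dr=[[0,0,0],[0,0,0],[0,0,0],[0,0,0],[0,0,0],[0,0,0],[0,0,0],[0,0,0],[0,0,0],[0,0,0]], gripper=[75,60,45,40,40,40,40,40,40,40])

```text
clock: 17.98
eef_pos: [459.2, -81.5, 118.2]
eef_rot: [3.142, 0.0, 1.471]
wrist_force: [0.0, 0.4, 0.7]
finger_gap: 49.8
finger_force: 20.0
```

Emit:
carry_out(slide=[[0,0,0.06],[0,0,0.2],[0,0,0.35],[0.05,0.06,0.42],[0.15,0.18,0.42],[0.25,0.3,0.42],[0.35,0.42,0.42],[0.45,0.54,0.42],[0.55,0.66,0.42],[0.65,0.78,0.42]], dr=[[0,0,0],[0,0,0],[0,0,0],[0,0,0],[0,0,0],[0,0,0],[0,0,0],[0,0,0],[0,0,0],[0,0,0]], gripper=[40,40,40,40,40,40,40,40,40,40])

```text
clock: 18.82
eef_pos: [622.4, 115.3, 222.8]
eef_rot: [-3.141, 0.0, 1.471]
wrist_force: [0.6, -0.4, -0.5]
finger_gap: 49.8
finger_force: 20.0
```

Emit:
carry_out(slide=[[0.1,0.12,0],[0.141,0.178,0],[0.141,0.178,0],[0.141,0.178,-0.05],[0.141,0.178,-0.15],[0.141,0.178,-0.25],[0.141,0.178,-0.34],[0.141,0.178,-0.39],[0.141,0.178,-0.4],[0.141,0.178,-0.41]], dr=[[0,0,0],[0,0,0],[0,0,0],[0,0,0],[0,0,0],[0,0,0],[0,0,0],[0,0,0],[0,0,0],[0,0,0]], gripper=[40,40,40,40,40,40,40,40,40,40])

```text
clock: 19.65
eef_pos: [656.8, 157.3, 120.6]
eef_rot: [-3.141, 0.0, 1.47]
wrist_force: [0.5, -0.6, -0.0]
finger_gap: 49.9
finger_force: 20.0
```

Emit:
carry_out(slide=[[0,0,-0.008],[0,0,-0.008],[0,0,-0.008],[0,0,-0.008]], dr=[[0,0,0],[0,0,0],[0,0,0],[0,0,0]], gripper=[40,40,40,40])

```text
clock: 19.98
eef_pos: [657.1, 158.0, 119.6]
eef_rot: [3.14, -0.0, 1.471]
wrist_force: [0.1, 0.0, -0.0]
finger_gap: 49.3
finger_force: 20.0
```

Emit:
carry_out(slide=[[0,0,0],[0,0,0],[0,0,0],[0,0,0],[0,0,0],[0,0,0],[0,0,0.15],[0,0,0.3],[0,0,0.45],[-0.1,0,0.6]], dr=[[0,0,0],[0,0,0],[0,0,0],[0,0,0],[0,0,0],[0,0,0],[0,0,0],[0,0,0],[0,0,0],[0,0,0]], gripper=[60,75,90,100,100,100,100,100,100,100])

```text
clock: 20.82
eef_pos: [635.1, 157.6, 267.6]
eef_rot: [3.14, -0.0, 1.47]
wrist_force: [-0.2, -0.5, 0.3]
finger_gap: 93.5
finger_force: 0.0
```

Emit:
carry_out(slide=[[-0.15,0.1,0],[-0.3,0.2,0],[-0.45,0.3,0],[-0.6,0.4,0],[-0.75,0.5,0],[-0.75,0.6,0],[-0.75,0.6,0],[-0.75,0.6,0],[-0.75,0.6,0]], dr=[[0,0,0],[0,0,0],[0,0,0],[0,0,0],[0,0,0],[0,0,0],[0,0,0],[0,0,0],[0,0,0]], gripper=[100,100,100,100,100,100,100,100,100])

```text
clock: 21.57
eef_pos: [446.5, 307.8, 265.8]
eef_rot: [3.141, 0.0, 1.471]
wrist_force: [-1.4, -0.1, 0.2]
finger_gap: 94.2
finger_force: 0.0
```

```bash
python3 - <<'E'
from h import *
im=camera("top")[:,:,::-1]
cv2.imwrite("pics/c2.png",cv2.resize(im[90:255,120:385],None,fx=3,fy=3,interpolation=cv2.INTER_CUBIC))
E
```

```text
(no output)
```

View pics/c2.png

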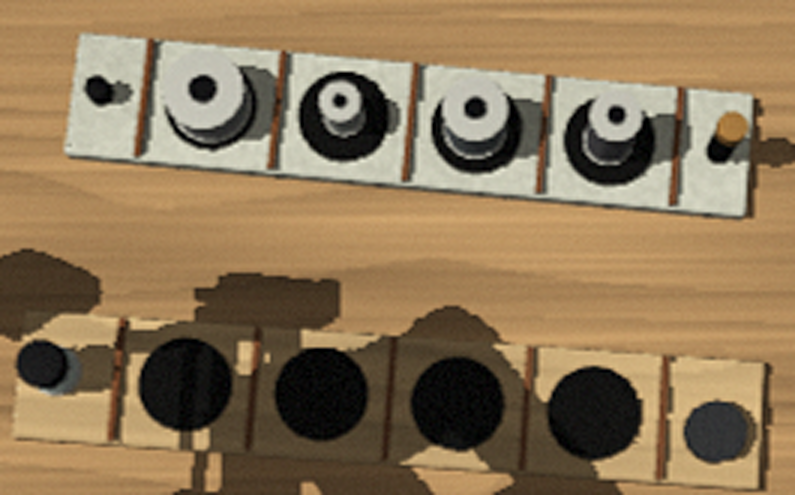

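All four spools stand upright. In the crop they read wide (203,88), small (340,100), medium (475,106) and tall (617,116), with tall next to the brass post. I'll check the offsets and hand in if they are within tolerance.

```bash
python3 - <<'E'
from h import *
ok=True
for n,p,z,s in(("wide",(203,88),51,(656.8,158.3)),("small",(340,100),53,(648.6,74.9)),("med",(475,106),63,(640.3,-8.5)),("tall",(617,116),77,(632.1,-91.8))):
    d=ray("top",119.67+p[0]/3,89.67+p[1]/3,z)[:2]-s; print(n,d.round(1)); ok&=abs(d).max()<7
if ok: print(sign_off())
E
```

```text
wide [-0.3 -0.4]
small [-0.6 -0.4]
med [0.7 1.3]
tall [-1.7  0.8]
the job is handed in; nothing more can be done
None
```

All four spools are upright on the storage rack in the right order (tall next to the brass post, then medium, small and wide), each measured within 2 mm of its seat centre, and the job is handed in at about 22 s of the 90 s allowed.

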